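# Lock the filter collar on the colour analyser

## Task

Get the colour analyser ready: first fold its stiff black light shade back about its hinge until it stands upright, and leave it so. Then turn the knurled collar on its port, clockwise seen from above and less than a quarter turn, until the hidden keyway inside drops over the pin, without taking the collar off. Push it fully home against its spring and finish while still holding it down there with the gripper, everything else on the bench and on the analyser left where it stands.

Things in the scene. Friction and masses are not known exactly. Their poses are not given: they have to be found in the camera images.
- analyser: white and grey bench instrument, fixed, 300 x 300 mm, flat deck (top) 60 mm above the bench. Origin: centre of its underside; x points from its front (robot side) to the shade's hinge at the back, y to its left, z up. Port axis at x -40 mm, y 0; the shade's hinge line runs along y at x +100 mm, 85 mm above the bench; behind it a ridge 22 mm high on the deck (x 104 to 140 mm).
- port (a point): centre of the port: on the deck (60 mm above the bench), on the collar's axis. Hidden under the collar: a fixed round spigot, 45 mm across, 32 mm tall, that guides the collar; on its top a pin, 5 mm across, 7 mm tall, 15 mm off the axis (direction not given); in its middle a sprung plunger that lifts the collar with 4 N at the start, 7 N at home.
- collar: loose round aluminium collar, 0.13 to 0.25 kg, 58 mm tall, upright over the port: knurled head 60 mm across (41 to 58 mm above its underside), 58 mm across below. Origin: centre of its underside; z up. x and y mark nothing visible. Underside 7.5 mm above the deck at the start; home when it meets the deck. Let go at home, it rises 7 mm again. Its keyway, 11 mm wide, is hidden inside.
- collar_top (a point): centre of the collar's flat top, 58 mm above its underside, 125.5 mm above the bench at the start and 118 mm at home. Pushed down out of line the collar stops hard on the pin, 1.5 mm below its start; in line (to about 7 degrees either way) it goes down the whole 7.5 mm. It comes in line after a clockwise turn, seen from above, of 25 to 70 degrees from the start.
- shade (a joint): angle of the light shade, rad: 0 would be flat over the deck towards the front, 1.571 is upright; starts at 0.85 to 1.2, leaning over the port. Grows as it is pushed back, away from the front; travel to 2.1. It stays where it is left: friction 0.25 N m, about 2.5 N square to the plate at its free edge.
- shade_hinge (a point): middle of the shade's hinge line, 85 mm above the bench; the hinge runs along the analyser's y
- shade_edge (a point): middle of the shade's free edge, 110 mm from the hinge line. The shade is a stiff black plate 150 mm wide (along the hinge), 4 mm thick, 6 mm at the free edge.
- paint_can: steel paint can, 108 mm across, 125 mm tall, left side of the bench; leave it alone. Origin: centre of its underside
- paint_tin: smaller steel tin, 84 mm across, 85 mm tall, right side of the bench; leave it alone. Origin: centre of its underside
- ink_jar: jar, 60 mm across, 75 mm tall, right side of the bench; leave it alone. Origin: centre of its underside
- wash_bottle: bottle, 66 mm across, 150 mm tall, left side of the bench; leave it alone. Origin: centre of its underside
- palette_knife: spatula 200 mm long lying flat, left side of the bench; leave it alone. Origin: on its underside
- sample_pot: small pot, 34 mm across, 40 mm tall, standing on the analyser's deck, at its near left part; leave it alone. Origin: centre of its underside
- cal_tile: round tile in a black holder, 42 mm across, 10 mm thick, lying on the analyser's deck, at its right; leave it alone. Origin: centre of its underside
There are look-alikes about, which are no part of the job. What is meant by the collar is not green, and is the smaller of those in its own colour.

How it is judged:
By the outcome, as a careful person would: the job done as asked, in the order asked, and still so for the second after the job is handed in, while the arm keeps its last pose, push and grip.
It also fails if it takes over 51 s, if anything falls off the work surface, if the arm or the gripper's body presses on something with over 40 N, if the wrist force passes 120 N, or if a joint passes its speed limit or range.

## Robot

A 7-joint arm with a two-finger parallel gripper is mounted at the origin on the work surface. World frame = base frame: x ahead of the robot, y to its left, z up, the work surface at z = 0. Lengths are in m, angles in rad, forces in N, time in s.
With the tool pointing down it reaches from about 0.425 to 0.925 m from the base axis. Payload 6.8 kg.
Tool frame: the origin (TCP) lies at the very end of the fingers, on their centre line; the grasp point (between the pads) lies 19 mm behind it; z points along the fingers, y is the line along which they close (so a half turn about z gives the same grasp; the last joint's range is limited). The gripper opens to 85 mm and grips with 20 to 120 N. Pads are 22 mm wide; open, the fingers measure 114 mm over their backs; the gripper's body (76 mm by 85 mm) begins 54 mm behind the grasp point. The pads swing forward as they close: fully open they stand 13 mm farther back than shut.
Start: joints at [1.228, 0.477, 0.022, 1.555, -0.011, 1.109, -0.083], TCP at [0.157, -0.656, 0.231] pointing down, gripper open.
Joint ranges: [-2.96, 2.96], [-0.34, 2.1], [-1.41, 1.46], [0.24, 2.44], [-1.37, 4.51], [0.17, 1.92], [-2.96, 2.96]. Speed limits (rad/s): [2.39, 2.39, 3.14, 3.14, 3.14, 3.14, 3.14].

## Interface

Orientations are given as a unit quaternion [w, x, y, z].
In Python, from station import telemetry, viewer, job, search_frame, cut_out gives the robot as it stands. The module is installed in compiled form; this text tells all that it offers.
- The arm moves only by the shell command python3 -m crank 'ROWS' [FORCE]. ROWS is JSON, a list of rows, each an object with "delta_rot": the turn, a rotation vector about the tool's x, y, z in degrees, a list of three; "xyz": the shift along the tool's x, y, z in m, a list of three; "fingers": the gripper command: -1 is fully open, 1 is shut, values between are in proportion. In form: [{"delta_rot": [ax, ay, az], "xyz": [dx, dy, dz], "fingers": fingers}, ...]. A call has 1 to 10 rows; each row is the pose to reach, as a shift and turn from the pose commanded when the call began, along the tool's axes at that moment; what a row does not reach only later rows make up. A row lasts 1/10 s, in which the tool goes at most 50 mm and 8.59 degrees, less where a joint would pass 70% of its speed; a pose out of reach is approached as far as the arm can. A call with a gripper value outside its range is refused whole. The fingers move at their own pace and stop on an object; FORCE is the grip in N (left out, the last holds). Time passes only in rows, so rows that repeat a pose let the fingers close. It gives the time, the measured TCP pose, the force, the opening and the grip force at its end, in the units of the state.
- telemetry.get_obs(): the state, without advancing time (a new reading comes with each control period).
- viewer.read_camera(name): name is "scene" or "side" or "wrist"; returns a dict with "img" (480x640x3 uint8, red, green, blue), "fx", "fy", "cx", "cy" (pixels), "k1" (the pictures are not rectified: a ray, as slopes to the right and down, at radius r is drawn at 1 + k1 r^2 times it, then the intrinsics apply), "origin" and "rotation" of the camera in the world. Camera axes: x right, y up, looking along -z (the intrinsics and any distortion apply to the point x, -y, -z); pixel columns grow to the right and rows downward; lengths in m; the calibration is good to about 2 mm. A picture is of the moment at which its call begins. There is no depth.
- job.hand_in(): hands the job in; it is judged then, once.
Trained networks look in the newest picture that a camera, given by its name, has taken for a name from the list of things; names that differ only in an ending like _2 or _b are one class to them, and where a whole thing is asked for, a point or a joint stands for the part that bears it (a point fixed in the world has none). Each returns a list of dicts, best first, with "score" (0 to 1); they miss things now and then, are a little off and sometimes report something else, mostly with a low value. They report only what shows in the picture. A call takes as long as a camera call. They do not tell look-alikes from the thing itself.
- search_frame(camera, thing): "pixel" ([column, row] in pixels, amid what is visible of it).
- cut_out(camera, thing): "pixels" (480x640 bool, what is visible of it) and "pixel" ([column, row] in pixels, amid what is visible of it).
The state is a dict: "t": time; "q": joint angles; "joint_vel": joint speeds; "joint_torque": joint torques, N m; "eef_pos": TCP position; "tool_rot": TCP orientation; "contact_force": force on the tool from outside, world axes, zero at the start; "torque": the same for the moment, N m; "gripper_width": opening from 0.0 (shut) to 1.0 (fully open); "grasp_force": force on a finger pad.
Only numpy, scipy, OpenCV 4.12 (cv2) and the standard library are available. Lean on these libraries where they do the work, as an engineer would, in place of code of your own. Each camera call takes 0.05 s, during which the arm holds its last target. There are 200 camera calls.

## Working session

There is one attempt and no reset: what is moved stays moved. The work goes in short steps, Python scripts to look and compute and a shell command to move; the robot and the scene stay as the last step left them, time stands still between calls to the robot, and variables do not carry over. Pictures are saved under pics/ and viewed, at most 10 in all, crops included, and the job is handed in when it is done.

```bash
mkdir -p pics
cat > h.py <<'E'
import numpy as np, cv2
from station import telemetry, viewer, job, search_frame, cut_out
from scipy.spatial.transform import Rotation as R
def ray(c,px):
    u=(px[0]-c["cx"])/c["fx"]; v=(px[1]-c["cy"])/c["fy"]; rd=np.hypot(u,v); r=rd
    for _ in range(30): r=rd/(1+c["k1"]*r*r)
    s=r/rd if rd>0 else 1
    d=np.array(c["rotation"]).reshape(3,3)@np.array([u*s,-v*s,-1]); return np.array(c["origin"]),d
def atz(c,px,z):
    o,d=ray(c,px); return o+d*(z-o[2])/d[2]
def proj(c,p):
    q=np.array(c["rotation"]).reshape(3,3).T@(np.array(p)-np.array(c["origin"]))
    u,v=q[0]/-q[2],-q[1]/-q[2]; k=1+c["k1"]*(u*u+v*v); return [c["cx"]+c["fx"]*u*k,c["cy"]+c["fy"]*v*k]
def tri(c1,p1,c2,p2):
    (o1,d1),(o2,d2)=ray(c1,p1),ray(c2,p2)
    s=np.linalg.lstsq(np.c_[d1,-d2],o2-o1,rcond=None)[0]
    a,b=o1+s[0]*d1,o2+s[1]*d2; return (a+b)/2,np.linalg.norm(a-b)
def save(n,img): cv2.imwrite("pics/"+n,cv2.cvtColor(img,cv2.COLOR_RGB2BGR))
E
python3 - <<'E'
from h import *
import pickle
o=telemetry.get_obs(); print({k:np.round(v,3) for k,v in o.items()})
C={}
for n in ["scene","side"]:
    c=viewer.read_camera(n); C[n]=c; save(n+"0.png",c["img"]); print(n,np.round(c["origin"],3),c["fx"],c["k1"])
    for t in ["collar","collar_top","shade_edge","shade_hinge","port","analyser","sample_pot","cal_tile","paint_can","wash_bottle","paint_tin","ink_jar"]:
        print(t,[(np.round(d["pixel"]).tolist(),round(d["score"],2)) for d in search_frame(n,t)][:5])
pickle.dump(C,open("C.pkl","wb"))
E
```

```text
{'t': np.float64(0.0), 'q': array([ 1.228,  0.478,  0.022,  1.556, -0.011,  1.109, -0.083]), 'joint_vel': array([ 0.   ,  0.001,  0.   , -0.001, -0.001, -0.   , -0.002]), 'joint_torque': array([ 0.0000e+00, -5.9644e+01,  1.6080e+00, -2.8120e+01,  1.3000e-02,
        9.0000e-03, -0.0000e+00]), 'eef_pos': array([ 0.157, -0.656,  0.23 ]), 'tool_rot': array([-0.001,  0.993,  0.117, -0.   ]), 'contact_force': array([-0.088, -0.445, -0.591]), 'torque': array([ 0.068, -0.012,  0.035]), 'grasp_force': np.float64(0.0), 'gripper_width': np.float64(1.001)}
scene [ 1.125 -0.191  1.204] 490.678060261229 -0.032629722196923915
collar [([229.0, 264.0], 0.79), ([393.0, 212.0], 0.65), ([312.0, 227.0], 0.55)]
collar_top [([390.0, 212.0], 0.91), ([312.0, 227.0], 0.78), ([228.0, 260.0], 0.75)]
shade_edge [([324.0, 261.0], 0.84)]
shade_hinge [([330.0, 261.0], 0.74), ([315.0, 229.0], 0.67)]
port [([320.0, 260.0], 0.72), ([474.0, 200.0], 0.63)]
analyser [([318.0, 261.0], 0.63)]
sample_pot [([319.0, 261.0], 0.44)]
cal_tile [([274.0, 274.0], 0.77)]
paint_can [([481.0, 242.0], 0.65)]
wash_bottle [([477.0, 199.0], 0.66)]
paint_tin [([138.0, 316.0], 0.6)]
ink_jar [([172.0, 355.0], 0.91), ([448.0, 192.0], 0.19)]
side [ 0.35  -1.027  1.004] 543.2123143704719 -0.016524856554548332
collar [([296.0, 235.0], 0.95), ([303.0, 324.0], 0.9), ([278.0, 195.0], 0.77)]
collar_top [([296.0, 238.0], 0.94), ([304.0, 326.0], 0.8), ([280.0, 195.0], 0.56)]
shade_edge [([340.0, 220.0], 0.97), ([326.0, 149.0], 0.43)]
shade_hinge [([341.0, 222.0], 0.89)]
port [([315.0, 261.0], 0.79), ([273.0, 219.0], 0.28)]
analyser [([315.0, 262.0], 0.9)]
sample_pot [([341.0, 223.0], 0.68), ([294.0, 233.0], 0.62), ([272.0, 218.0], 0.51)]
cal_tile [([326.0, 275.0], 0.7)]
paint_can [([328.0, 152.0], 0.93)]
wash_bottle []
paint_tin [([358.0, 412.0], 0.75)]
ink_jar [([411.0, 385.0], 0.96)]
```

View pics/scene0.png

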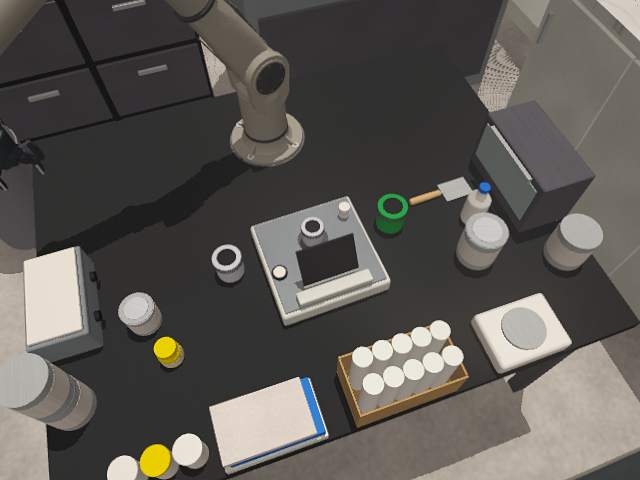

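View pics/side0.png

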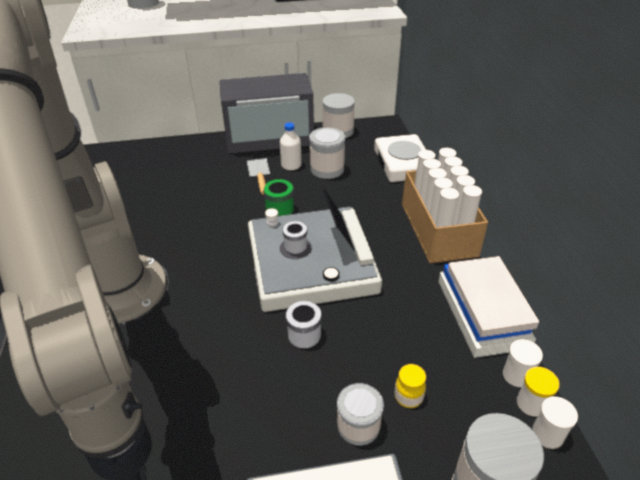

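The collar candidates in scene/side pixels are: the grey-silver collar on the analyser's deck at (312,227)/(295,236), a larger silver one on the bench at (229,264)/(303,324), and a green one at (391,212)/(279,196). By the description I choose the small silver one on the analyser. The shade leans over behind it. I'll check this in one close crop.

Run:
```python
from h import *
import pickle
C=pickle.load(open("C.pkl","rb"))
a=cv2.resize(C["scene"]["img"][190:330,240:400],(685,600),interpolation=cv2.INTER_CUBIC)[:, :]
b=cv2.resize(C["side"]["img"][185:315,240:390],(685,600),interpolation=cv2.INTER_CUBIC)
a=cv2.resize(a,(400,350));b=cv2.resize(b,(400,350))
save("crop0.png",np.hstack([a,b]))
p,e=tri(C["scene"],(312,226),C["side"],(295,229)); print(p,e)
for n,s,t in [("big",(228,258),(304,312)),("green",(392,201),(279,187))]: print(n,tri(C["scene"],s,C["side"],t))
```

```text
Traceback (most recent call last):
  File "h.py", line 15, in tri
    (o1,d1),(o2,d2)=ray(c1,p1),ray(c2,p2)
                    ~~~^^^^^^^
  File "h.py", line 8, in ray
    d=np.array(c["rotation"]).reshape(3,3)@np.array([u*s,-v*s,-1]); return np.array(c["origin"]),d
      ~~~~~~~~~~~~~~~~~~~~~~~~~~~~~~~^^^^^
ValueError: cannot reshape array of size 4 into shape (3,3)
```

View pics/crop0.png

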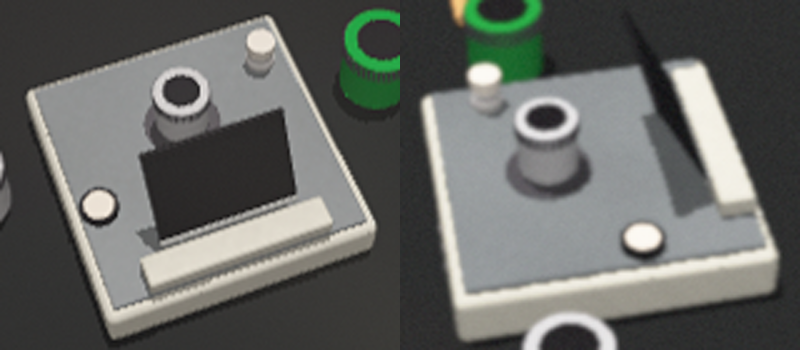

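The crop confirms it: the silver collar stands on the grey deck. Its top is at about scene (312.4,227.6) and side (294.7,228.9), with the white sample pot near left, the tile at right and the shade behind. Next I'll fit the analyser pose.

```bash
sed -i 's/np.array(c\["rotation"\]).reshape(3,3)/rot(c)/' h.py
cat >> h.py <<'E'
def rot(c): w,x,y,z=c["rotation"]; return R.from_quat([x,y,z,w]).as_matrix()
E
python3 - <<'E'
from h import *
import pickle
from scipy.optimize import least_squares
C=pickle.load(open("C.pkl","rb")); S,D=C["scene"],C["side"]
print("top",tri(S,(312.4,227.6),D,(294.7,228.9)), atz(S,(312.4,227.6),.1255),atz(D,(294.7,228.9),.1255))
L=lambda x,y:(240+x/2.5,190+y/2.5); Q=lambda x,y:(240+(x-400)/2.667,185+y/2.69)
cs=[atz(S,L(*p),.06) for p in [(28,92),(270,16),(375,232),(110,330)]]+[None]
cd=[atz(D,Q(*p),.06) for p in [(458,296),(424,95),(697,60),(775,262)]]
for a,b in zip(cs,cd): print(np.round(a,3),np.round(b,3))
print("centre",np.mean(cs[:4],0),np.mean(cd,0))
# shade: fit angle with analyser x,y,yaw
loc=[(-150,-150),(-150,150),(150,150),(150,-150)]
def P(v,l): c,s=np.cos(v[2]),np.sin(v[2]); return np.array([v[0]+c*l[0]-s*l[1],v[1]+s*l[0]+c*l[1],l[2]])
def f(v):
    r=[]
    for i,(x,y) in enumerate(loc):
        p=P(v,(x*.001,y*.001,.06)); 
        r+=list(.5*(p-cs[i])[:2]*1000)+list(.5*(p-cd[i])[:2]*1000)
    pt=P(v,(-.04,0,.1255)); r+=list(2*(np.array(proj(S,pt))-(312.4,227.6)))+list(2*(np.array(proj(D,pt))-(294.7,228.9)))
    for y,px in [(-.075,L(142,154)),(.075,L(283,110))]:
        r+=list(np.array(proj(S,P(v,(.1-.11*np.cos(v[3]),y,.085+.11*np.sin(v[3])))))-px)
    r+=list(np.array(proj(D,P(v,(.1-.11*np.cos(v[3]),.075,.085+.11*np.sin(v[3])))))-Q(627,14))
    return r
s=least_squares(f,[.67,-.1,.2,1.]); v=s.x
print("x y yaw shade",v,"res",np.round(s.fun,1))
print("port",P(v,(-.04,0,.06)),"edge",P(v,(.1-.11*np.cos(v[3]),0,.085+.11*np.sin(v[3]))),"hinge",P(v,(.1,0,.085)))
E
```

```text
top (array([0.45775838, 0.00645726, 0.12115383]), np.float64(0.003280053789859791)) [0.46207674 0.00467888 0.1255    ] [0.45620583 0.00319024 0.1255    ]
[ 0.363 -0.143  0.06 ] [ 0.355 -0.144  0.06 ]
[0.355 0.147 0.06 ] [0.346 0.138 0.06 ]
[0.649 0.152 0.06 ] [0.634 0.144 0.06 ]
[ 0.662 -0.138  0.06 ] [ 0.64  -0.154  0.06 ]
centre [0.50720961 0.00447942 0.06      ] [ 0.49378137 -0.00384942  0.06      ]
x y yaw shade [0.49985129 0.00246594 0.0183234  1.08823094] res [-5.1 -3.7 -1.3 -3.  -3.8  1.3  0.6  5.6 -1.1  1.5  6.7  5.5 -4.7 -3.2
  6.1  4.6 -2.7 -0.7  3.1  0.4 -3.4  1.3 -1.7  0.4  0.1 -1.2]
port [0.45985801 0.00173305 0.06      ] edge [0.54879723 0.0033629  0.18243881] hinge [0.59983451 0.00429818 0.085     ]
```

Analyser at about (0.500, 0.002), yaw about 1°, shade about 1.09 rad, port about (0.460, 0.002). To push the shade I'll go in with the gripper shut and its body above the edge.

```bash
cat >> h.py <<'E'
def delta(p,yaw):
    o=telemetry.get_obs(); w,x,y,z=o["tool_rot"]; T=R.from_quat([x,y,z,w])
    G=R.from_euler("z",yaw,degrees=True)*R.from_euler("x",180,degrees=True)
    print("now",np.round(o["eef_pos"],4),"yaw",round(np.degrees(np.arctan2(T.as_matrix()[1,0],T.as_matrix()[0,0])),1),"q",np.round(o["q"],2),
     "-> xyz",np.round(T.inv().apply(np.array(p)-o["eef_pos"]),4),"rot",np.round((T.inv()*G).as_rotvec(degrees=True),1))
E
python3 -c "
from h import *
delta((.48,-.40,.28),1); delta((.505,.003,.28),1)"
```

```text
now [ 0.157  -0.6565  0.2313] yaw 13.5 q [ 1.23  0.48  0.02  1.56 -0.01  1.11 -0.08] -> xyz [ 0.3738 -0.1743 -0.0487] rot [-0.   0.  12.5]
now [ 0.157  -0.6565  0.2313] yaw 13.5 q [ 1.23  0.48  0.02  1.56 -0.01  1.11 -0.08] -> xyz [ 0.4918 -0.5604 -0.0487] rot [-0.   0.  12.5]
```

```bash
python3 -m crank '[{"delta_rot":[0,0,12.5],"xyz":[0.374,-0.174,-0.049],"fingers":1},{"delta_rot":[0,0,12.5],"xyz":[0.374,-0.174,-0.049],"fingers":1},{"delta_rot":[0,0,12.5],"xyz":[0.374,-0.174,-0.049],"fingers":1},{"delta_rot":[0,0,12.5],"xyz":[0.374,-0.174,-0.049],"fingers":1},{"delta_rot":[0,0,12.5],"xyz":[0.374,-0.174,-0.049],"fingers":1},{"delta_rot":[0,0,12.5],"xyz":[0.374,-0.174,-0.049],"fingers":1},{"delta_rot":[0,0,12.5],"xyz":[0.374,-0.174,-0.049],"fingers":1},{"delta_rot":[0,0,12.5],"xyz":[0.374,-0.174,-0.049],"fingers":1},{"delta_rot":[0,0,12.5],"xyz":[0.374,-0.174,-0.049],"fingers":1},{"delta_rot":[0,0,12.5],"xyz":[0.374,-0.174,-0.049],"fingers":1}]' 40; python3 -c "
from h import *
delta((.505,.003,.28),1)"
```

```text
t: 2.3
eef_pos: [0.4833, -0.3974, 0.2806]
tool_rot: [-0.0, 1.0, 0.011, 0.001]
contact_force: [-0.6, 0.2, -0.1]
gripper_width: 0.001
grasp_force: 0.0
now [ 0.4833 -0.3974  0.2806] yaw 1.3 q [ 0.64  0.36 -0.07  1.62  0.03  1.16 -0.98] -> xyz [ 0.0308 -0.3998  0.0009] rot [-0.  -0.1  0.3]
```

```bash
python3 -m crank '[{"delta_rot":[0,0,0],"xyz":[0.03,-0.4,0],"fingers":1},{"delta_rot":[0,0,0],"xyz":[0.03,-0.4,0],"fingers":1},{"delta_rot":[0,0,0],"xyz":[0.03,-0.4,0],"fingers":1},{"delta_rot":[0,0,0],"xyz":[0.03,-0.4,0],"fingers":1},{"delta_rot":[0,0,0],"xyz":[0.03,-0.4,0],"fingers":1},{"delta_rot":[0,0,0],"xyz":[0.03,-0.4,0],"fingers":1},{"delta_rot":[0,0,0],"xyz":[0.03,-0.4,0],"fingers":1},{"delta_rot":[0,0,0],"xyz":[0.03,-0.4,0],"fingers":1},{"delta_rot":[0,0,0],"xyz":[0.03,-0.4,0],"fingers":1},{"delta_rot":[0,0,0],"xyz":[0.03,-0.4,0],"fingers":1}]'
python3 - <<'E'
from h import *
delta((.505,.003,.15),1)
c=viewer.read_camera("wrist"); save("wrist1.png",c["img"]); print(c["origin"],c["rotation"],c["fx"])
for n,p in dict(top=(.46,.002,.1255),edge=(.549,.003,.182),hinge=(.6,.004,.085)).items(): print(n,np.round(proj(c,p)))
for t in ["collar_top","shade_edge"]: print(t,[(np.round(d["pixel"]).tolist(),round(d["score"],2)) for d in search_frame("wrist",t)])
E
```

```text
t: 3.3
eef_pos: [0.5034, -0.0007, 0.2802]
tool_rot: [0.0, 1.0, 0.008, -0.0]
contact_force: [0.3, -1.0, 0.1]
gripper_width: 0.001
grasp_force: 0.0
now [ 0.5034 -0.0007  0.2802] yaw 1.0 q [ 0.16  0.17 -0.32  1.88  0.06  1.1  -1.73] -> xyz [ 0.0017 -0.0038  0.1302] rot [ 0.  0. -0.]
[5.86147993e-01 1.17911585e-04 4.21998395e-01] [ 0.70422782 -0.11565405  0.11354659 -0.6912268 ] 402.2740141598384
top [313. 264.]
edge [312. 163.]
hinge [313.  79.]
collar_top [([542.0, 251.0], 0.95), ([67.0, 246.0], 0.72), ([308.0, 257.0], 0.58), ([442.0, 170.0], 0.51)]
shade_edge [([304.0, 127.0], 0.75)]
```

View pics/wrist1.png

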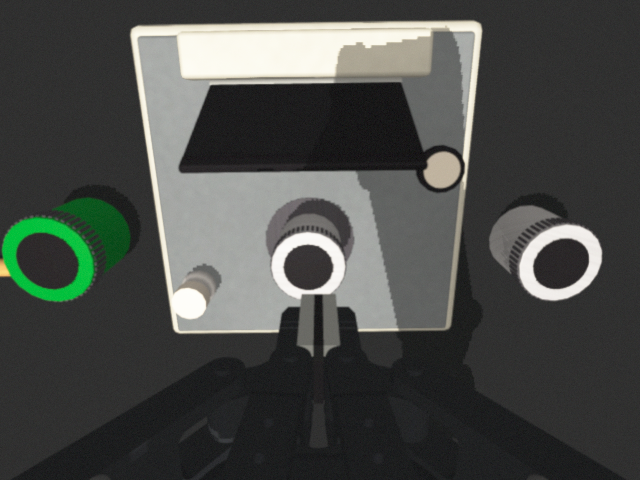

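The wrist view shows the collar's ring at (308,266), the shade's free edge from (181,168) to (428,165), and the hinge line at about row 84. I'll refine the estimate and descend.

```bash
python3 - <<'E'
from h import *
c=viewer.read_camera("wrist")
print("top",atz(c,(308.3,265.5),.1255)); print("edge",[np.round(atz(c,p,.182),4) for p in [(181,167),(428,164)]]); print("hinge",[np.round(atz(c,p,.085),4) for p in [(211,85),(403,82)]])
print("deck front",[np.round(atz(c,p,.06),4) for p in [(174,332),(449,328)]],"back",[np.round(atz(c,p,.06),4) for p in [(132,24),(481,22)]])
delta((.505,.005,.15),1)
E
python3 -m crank '[{"delta_rot":[0,0,0],"xyz":[0.002,-0.006,0.05],"fingers":1},{"delta_rot":[0,0,0],"xyz":[0.002,-0.006,0.09],"fingers":1},{"delta_rot":[0,0,0],"xyz":[0.002,-0.006,0.12],"fingers":1},{"delta_rot":[0,0,0],"xyz":[0.002,-0.006,0.13],"fingers":1},{"delta_rot":[0,0,0],"xyz":[0.002,-0.006,0.13],"fingers":1}]'
```

```text
top [0.45863543 0.00371729 0.1255    ]
edge [array([0.5457, 0.079 , 0.182 ]), array([ 0.5495, -0.0683,  0.182 ])]
hinge [array([0.5944, 0.0822, 0.085 ]), array([ 0.5987, -0.0689,  0.085 ])]
deck front [array([0.3535, 0.144 , 0.06  ]), array([ 0.3623, -0.1409,  0.06  ])] back [array([0.641 , 0.1495, 0.06  ]), array([ 0.6463, -0.1335,  0.06  ])]
now [ 0.5035 -0.0025  0.2801] yaw 0.7 q [ 0.16  0.17 -0.32  1.88  0.06  1.1  -1.73] -> xyz [ 0.0016 -0.0075  0.1301] rot [ 0.   0.  -0.3]
t: 4.0
eef_pos: [0.5049, 0.005, 0.1494]
tool_rot: [0.0, 1.0, 0.007, -0.001]
contact_force: [0.2, -0.5, 0.3]
gripper_width: 0.003
grasp_force: 0.0
```

```bash
python3 -m crank '[{"delta_rot":[0,0,0],"xyz":[0.012,0,0],"fingers":1},{"delta_rot":[0,0,0],"xyz":[0.022,0,0],"fingers":1},{"delta_rot":[0,0,0],"xyz":[0.032,0,0],"fingers":1},{"delta_rot":[0,0,0],"xyz":[0.04,0,0],"fingers":1},{"delta_rot":[0,0,0],"xyz":[0.048,0,0],"fingers":1},{"delta_rot":[0,0,0],"xyz":[0.056,0,0],"fingers":1},{"delta_rot":[0,0,0],"xyz":[0.064,0,0],"fingers":1},{"delta_rot":[0,0,0],"xyz":[0.070,0,0],"fingers":1},{"delta_rot":[0,0,0],"xyz":[0.070,0,0],"fingers":1}]'
python3 - <<'E'
from h import *
o=telemetry.get_obs(); print(o["eef_pos"],o["contact_force"])
d=viewer.read_camera("side"); s=viewer.read_camera("scene"); 
for n,p in dict(hinge=(.598,.08,.085),up=(.598,.08,.195)).items(): print(n,np.round(proj(d,p)),np.round(proj(s,p)))
a=cv2.resize(s["img"][190:330,240:400],(400,350),interpolation=cv2.INTER_CUBIC);b=cv2.resize(d["img"][165:295,250:400],(400,350),interpolation=cv2.INTER_CUBIC)
save("crop2.png",np.hstack([a,b]))
E
```

```text
t: 4.9
eef_pos: [0.5819, 0.0081, 0.1553]
tool_rot: [-0.001, 1.0, 0.008, 0.006]
contact_force: [0.6, 1.4, 17.4]
gripper_width: -0.003
grasp_force: 0.0
[0.58185709 0.00813212 0.15527191] [ 0.55598191  1.4191754  17.41789262]
hinge [344. 216.] [357. 270.]
up [345. 182.] [360. 248.]
```

View pics/crop2.png

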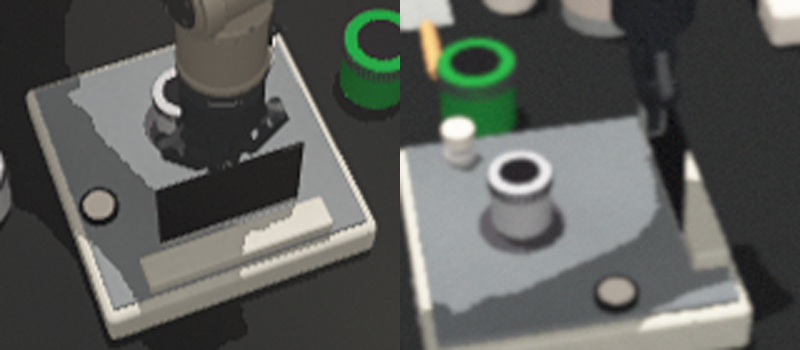

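The shade has come back, but its edge is caught under a ledge on the fingers: 17 N upward, with the TCP lifted 6 mm. I'll back off, rise and push with the finger ends.

```bash
python3 -m crank '[{"delta_rot":[0,0,0],"xyz":[-0.01,0,0],"fingers":1},{"delta_rot":[0,0,0],"xyz":[-0.03,0,0],"fingers":1},{"delta_rot":[0,0,0],"xyz":[-0.03,0,-0.018],"fingers":1},{"delta_rot":[0,0,0],"xyz":[-0.03,0,-0.018],"fingers":1},{"delta_rot":[0,0,0],"xyz":[-0.03,0,-0.018],"fingers":1}]'
python3 - <<'E'
from h import *
delta((.56,.005,.168),1)
d=viewer.read_camera("side"); s=viewer.read_camera("scene"); w=viewer.read_camera("wrist")
for n,p in dict(top=(.4586,.0037,.1255)).items(): print(n,np.round(proj(d,p)),np.round(proj(s,p)),np.round(proj(w,p)))
for a in (1.1,1.3,1.4,1.571): print(a,[np.round(proj(w,(.597-.11*np.cos(a),y,.085+.11*np.sin(a)))).tolist() for y in (.08,-.07)],[np.round(proj(s,(.597-.11*np.cos(a),y,.085+.11*np.sin(a)))).tolist() for y in (.08,-.07)])
a=cv2.resize(s["img"][200:320,260:380],(400,400),interpolation=cv2.INTER_CUBIC);b=cv2.resize(w["img"],(400,300),interpolation=cv2.INTER_AREA)
save("crop3.png",np.hstack([a,np.vstack([b,b[:100]*0])]))
E
```

```text
t: 5.5
eef_pos: [0.5456, 0.0068, 0.1681]
tool_rot: [0.0, 1.0, 0.008, 0.0]
contact_force: [0.1, -0.1, 0.2]
gripper_width: 0.002
grasp_force: 0.0
now [0.5456 0.0068 0.1681] yaw 0.9 q [ 0.12  0.36 -0.3   1.91  0.13  0.89 -1.8 ] -> xyz [0.0143 0.002  0.0001] rot [ 0.  -0.  -0.1]
top [296. 229.] [312. 227.] [320. 412.]
1.1 [[114.0, 330.0], [527.0, 336.0]] [[352.0, 234.0], [294.0, 252.0]]
1.3 [[93.0, 289.0], [550.0, 296.0]] [[355.0, 239.0], [296.0, 257.0]]
1.4 [[84.0, 261.0], [561.0, 269.0]] [[357.0, 242.0], [297.0, 260.0]]
1.571 [[70.0, 204.0], [578.0, 213.0]] [[360.0, 248.0], [300.0, 267.0]]
```

View pics/crop3.png

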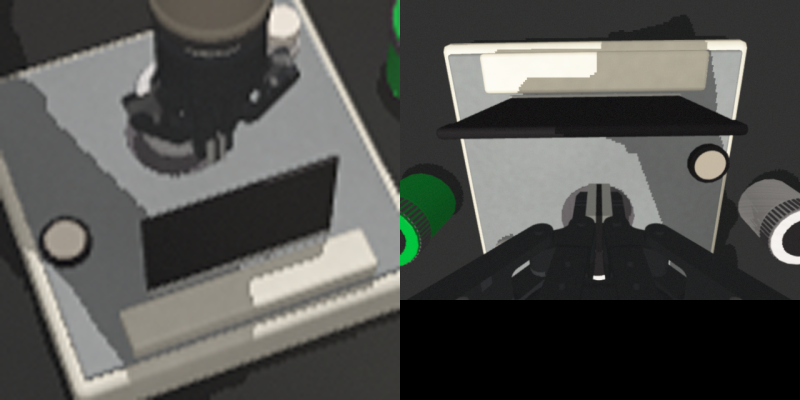

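The shade now looks nearly upright. Its free edge lies at about row 208 in the wrist view, against 204 to 213 predicted, and the scene corners (303,265) and (361,247) agree. Next I'll measure the angle.

Run:
```python
from h import *
w=viewer.read_camera("wrist"); g=w["img"].max(2).astype(int)
for col in (160,220,400,440,500):
    k=g[140:260,col]; dark=np.where(k<45)[0]+140; print(col,"dark rows",dark.min() if len(dark) else None,dark.max() if len(dark) else None)
def edge(a,hx,t): # local: e along plate, n normal towards front
    e=np.array([-np.cos(a),np.sin(a)]); n=np.array([-np.sin(a),-np.cos(a)])
    return np.array([hx,.085])+.11*e+t*n
for a in (1.45,1.5,1.54,1.571,1.6,1.65):
    print(a,[[np.round(proj(w,(edge(a,hx,.003)[0],.0,edge(a,hx,.003)[1]))[1],1), np.round(proj(w,(edge(a,hx,-.003)[0],0,edge(a,hx,-.003)[1]))[1],1),np.round(proj(w,(hx,0,.085))[1],1)] for hx in (.594,.597,.600)])
save("wr4.png",w["img"])
cal=[(130,40)]
s=viewer.read_camera("scene")
for t in ("shade",):
  for n in ("scene","wrist"):
    m=cut_out(n,t)
    if m:
        p=m[0]["pixels"].astype(np.uint8); r=cv2.minAreaRect(cv2.findNonZero(p)); q=cv2.approxPolyDP(max(cv2.findContours(p,0,2)[0],key=cv2.contourArea),6,True)
        print(n,m[0]["score"],q.reshape(-1,2).tolist())
```

```text
160 dark rows 165 219
220 dark rows 157 219
400 dark rows 154 217
440 dark rows 154 216
500 dark rows 178 239
1.45 [[np.float64(267.8), np.float64(250.8), np.float64(162.0)], [np.float64(258.9), np.float64(241.6), np.float64(156.6)], [np.float64(249.8), np.float64(232.2), np.float64(151.1)]]
1.5 [[np.float64(252.3), np.float64(234.2), np.float64(162.0)], [np.float64(243.0), np.float64(224.7), np.float64(156.6)], [np.float64(233.7), np.float64(215.0), np.float64(151.1)]]
1.54 [[np.float64(239.1), np.float64(220.3), np.float64(162.0)], [np.float64(229.7), np.float64(210.5), np.float64(156.6)], [np.float64(220.1), np.float64(200.6), np.float64(151.1)]]
1.571 [[np.float64(228.5), np.float64(209.1), np.float64(162.0)], [np.float64(218.9), np.float64(199.2), np.float64(156.6)], [np.float64(209.1), np.float64(189.1), np.float64(151.1)]]
1.6 [[np.float64(218.3), np.float64(198.4), np.float64(162.0)], [np.float64(208.5), np.float64(188.3), np.float64(156.6)], [np.float64(198.6), np.float64(178.1), np.float64(151.1)]]
1.65 [[np.float64(200.1), np.float64(179.5), np.float64(162.0)], [np.float64(190.0), np.float64(169.2), np.float64(156.6)], [np.float64(179.8), np.float64(158.6), np.float64(151.1)]]
scene 0.65 [[360, 248], [304, 265], [304, 288], [356, 271]]
wrist 0.59 [[557, 207], [553, 198], [447, 149], [193, 152], [66, 203], [58, 215], [64, 222], [549, 216]]
```

The lower edge is at row 218 and the hinge at about row 154, which gives 1.57 ± 0.03 rad, so the shade is upright. Next is the collar: rise, centre above it, turn the tool anticlockwise to have room for the clockwise turn, and open.

```bash
python3 -c "
from h import *
delta((.459,.003,.22),61)"; python3 -m crank '[{"delta_rot":[0,0,0],"xyz":[-0.03,0.004,-0.04],"fingers":1},{"delta_rot":[0,0,-8],"xyz":[-0.07,0.004,-0.052],"fingers":-1},{"delta_rot":[0,0,-16],"xyz":[-0.087,0.004,-0.052],"fingers":-1},{"delta_rot":[0,0,-24],"xyz":[-0.087,0.004,-0.052],"fingers":-1},{"delta_rot":[0,0,-32],"xyz":[-0.087,0.004,-0.052],"fingers":-1},{"delta_rot":[0,0,-40],"xyz":[-0.087,0.004,-0.052],"fingers":-1},{"delta_rot":[0,0,-48],"xyz":[-0.087,0.004,-0.052],"fingers":-1},{"delta_rot":[0,0,-56],"xyz":[-0.087,0.004,-0.052],"fingers":-1},{"delta_rot":[0,0,-60],"xyz":[-0.087,0.004,-0.052],"fingers":-1},{"delta_rot":[0,0,-60],"xyz":[-0.087,0.004,-0.052],"fingers":-1}]'
python3 - <<'E'
from h import *
delta((.459,.003,.22),61)
w=viewer.read_camera("wrist"); save("wr5.png",w["img"]); print(np.round(proj(w,(.459,.003,.1255)))); print([(np.round(d["pixel"]).tolist(),round(d["score"],2)) for d in search_frame("wrist","collar_top")])
E
```

```text
now [0.5454 0.0069 0.1678] yaw 0.9 q [ 0.12  0.36 -0.3   1.91  0.13  0.89 -1.8 ] -> xyz [-0.0865  0.0024 -0.0521] rot [ -0.    0.  -60.1]
t: 6.85
eef_pos: [0.4586, 0.0014, 0.2202]
tool_rot: [-0.0, 0.862, 0.507, -0.0]
contact_force: [-0.3, -0.6, 0.5]
gripper_width: 1.0
grasp_force: 0.0
now [0.4586 0.0014 0.2202] yaw 61.0 q [ 0.28  0.16 -0.46  2.04  0.09  0.96 -0.73] -> xyz [ 0.0016 -0.0004  0.0002] rot [-0.  0. -0.]
[316. 234.]
[([408.0, 404.0], 0.9), ([311.0, 220.0], 0.79)]
```

View pics/wr5.png

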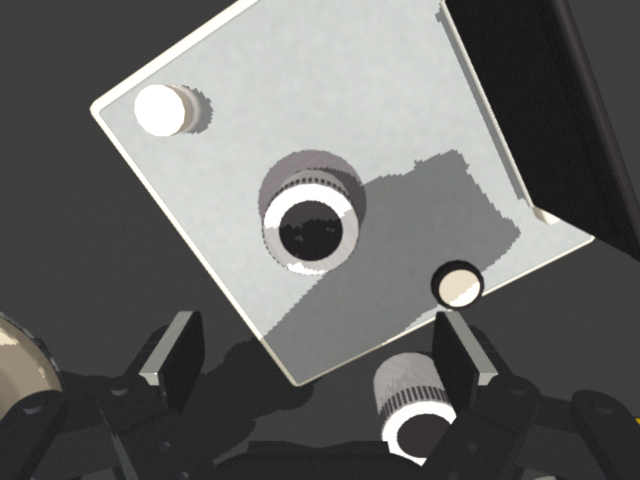

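The ring centre is at (311,229), between the open fingers, with the pot at (160,110) well clear and the tile at (459,287). I'll correct the position and descend.

Run:
```python
from h import *
w=viewer.read_camera("wrist"); p=atz(w,(311,228.5),.1255); print(p)
delta((p[0],p[1],.09),61)
```

```text
[0.45799627 0.00774567 0.1255    ]
now [0.4586 0.0014 0.2202] yaw 60.8 q [ 0.28  0.16 -0.45  2.04  0.09  0.96 -0.73] -> xyz [ 0.0052 -0.0036  0.1302] rot [-0.   0.  -0.2]
```

```bash
python3 -m crank '[{"delta_rot":[0,0,0],"xyz":[0.003,-0.002,0.04],"fingers":-1},{"delta_rot":[0,0,0],"xyz":[0.003,-0.002,0.08],"fingers":-1},{"delta_rot":[0,0,0],"xyz":[0.003,-0.002,0.11],"fingers":-1},{"delta_rot":[0,0,0],"xyz":[0.003,-0.002,0.13],"fingers":-1},{"delta_rot":[0,0,0],"xyz":[0.003,-0.002,0.13],"fingers":-1}]' && python3 -m crank '[{"delta_rot":[0,0,0],"xyz":[0,0,0],"fingers":0},{"delta_rot":[0,0,0],"xyz":[0,0,0],"fingers":0.3},{"delta_rot":[0,0,0],"xyz":[0,0,0],"fingers":0.3},{"delta_rot":[0,0,0],"xyz":[0,0,0],"fingers":0.5},{"delta_rot":[0,0,0],"xyz":[0,0,0],"fingers":1},{"delta_rot":[0,0,0],"xyz":[0,0,0],"fingers":1},{"delta_rot":[0,0,0],"xyz":[0,0,0],"fingers":1}]' 20
```

```text
t: 7.5
eef_pos: [0.4563, 0.0049, 0.088]
tool_rot: [-0.001, 0.862, 0.507, -0.002]
contact_force: [-0.2, 0.0, -0.1]
gripper_width: 1.0
grasp_force: 0.0
t: 8.2
eef_pos: [0.4587, 0.0054, 0.0912]
tool_rot: [0.0, 0.862, 0.507, 0.001]
contact_force: [-2.3, 3.0, 6.9]
gripper_width: 0.698
grasp_force: 22.4
```

Grasped: opening about 59 mm, grip 22 N. Next I'll raise the grip to 60 N, press lightly and turn clockwise about 20° to start.

```bash
python3 -m crank '[{"delta_rot":[0,0,0],"xyz":[0,0,0.002],"fingers":1},{"delta_rot":[0,0,0],"xyz":[0,0,0.004],"fingers":1},{"delta_rot":[0,0,0],"xyz":[0,0,0.005],"fingers":1},{"delta_rot":[0,0,0],"xyz":[0,0,0.005],"fingers":1}]' 60; python3 -m crank '[{"delta_rot":[0,0,4],"xyz":[0,0,0],"fingers":1},{"delta_rot":[0,0,8],"xyz":[0,0,0],"fingers":1},{"delta_rot":[0,0,12],"xyz":[0,0,0],"fingers":1},{"delta_rot":[0,0,16],"xyz":[0,0,0],"fingers":1},{"delta_rot":[0,0,20],"xyz":[0,0,0],"fingers":1},{"delta_rot":[0,0,20],"xyz":[0,0,0],"fingers":1}]'; python3 -c "
from h import *
delta((.459,.003,.22),61); print(telemetry.get_obs()['torque'])"
```

```text
t: 8.6
eef_pos: [0.4588, 0.0054, 0.0896]
tool_rot: [0.001, 0.862, 0.507, -0.0]
contact_force: [-17.6, 0.4, 56.2]
gripper_width: 0.684
grasp_force: 64.2
t: 9.2
eef_pos: [0.4576, 0.0042, 0.0886]
tool_rot: [0.001, 0.937, 0.349, -0.001]
contact_force: [-16.4, -2.6, 45.2]
gripper_width: 0.686
grasp_force: 68.1
now [0.4576 0.0042 0.0886] yaw 40.9 q [ 0.14  0.35 -0.33  2.17  0.19  0.65 -1.19] -> xyz [-1.000e-04  2.000e-03 -1.314e-01] rot [  0.1   0.2 -20.1]
[0.11489414 3.98012935 0.4167805 ]
```

Pressing about 45 N is harder than needed, so I'll ease off and continue in small steps.

```bash
python3 -m crank '[{"delta_rot":[0,0,0],"xyz":[-0.001,-0.001,-0.003],"fingers":1},{"delta_rot":[0,0,3],"xyz":[-0.001,-0.001,-0.003],"fingers":1},{"delta_rot":[0,0,6],"xyz":[-0.001,-0.001,-0.003],"fingers":1},{"delta_rot":[0,0,9],"xyz":[-0.001,-0.001,-0.003],"fingers":1},{"delta_rot":[0,0,9],"xyz":[-0.001,-0.001,-0.003],"fingers":1}]'; python3 -m crank '[{"delta_rot":[0,0,3],"xyz":[0,0,0],"fingers":1},{"delta_rot":[0,0,6],"xyz":[0,0,0],"fingers":1},{"delta_rot":[0,0,6],"xyz":[0,0,0],"fingers":1}]'
```

```text
t: 9.7
eef_pos: [0.4575, 0.0043, 0.0899]
tool_rot: [0.001, 0.962, 0.274, 0.0]
contact_force: [-5.2, -3.1, 16.5]
gripper_width: 0.684
grasp_force: 65.7
t: 10.0
eef_pos: [0.4573, 0.0042, 0.0899]
tool_rot: [0.001, 0.975, 0.224, 0.0]
contact_force: [-5.3, -2.2, 15.6]
gripper_width: 0.686
grasp_force: 65.7
```

```bash
python3 -m crank '[{"delta_rot":[0,0,3],"xyz":[0,0,0],"fingers":1},{"delta_rot":[0,0,6],"xyz":[0,0,0],"fingers":1},{"delta_rot":[0,0,6],"xyz":[0,0,0],"fingers":1}]'; python3 -m crank '[{"delta_rot":[0,0,3],"xyz":[0,0,0],"fingers":1},{"delta_rot":[0,0,6],"xyz":[0,0,0],"fingers":1},{"delta_rot":[0,0,6],"xyz":[0,0,0],"fingers":1}]'
```

```text
t: 10.3
eef_pos: [0.4573, 0.0042, 0.0897]
tool_rot: [0.001, 0.985, 0.172, 0.0]
contact_force: [-4.3, -1.8, 12.3]
gripper_width: 0.688
grasp_force: 65.4
t: 10.6
eef_pos: [0.4576, 0.0042, 0.0893]
tool_rot: [0.001, 0.993, 0.12, 0.001]
contact_force: [-1.3, -1.7, 6.3]
gripper_width: 0.685
grasp_force: 64.4
```

At 47° the force has fallen to about the spring level, so I'll test a push down.

```bash
python3 -m crank '[{"delta_rot":[0,0,0],"xyz":[0,0,0.0015],"fingers":1},{"delta_rot":[0,0,0],"xyz":[0,0,0.003],"fingers":1},{"delta_rot":[0,0,0],"xyz":[0,0,0.003],"fingers":1}]'
```

```text
t: 10.9
eef_pos: [0.4583, 0.0046, 0.0874]
tool_rot: [0.001, 0.993, 0.121, 0.001]
contact_force: [-5.1, -1.2, 19.0]
gripper_width: 0.682
grasp_force: 65.0
```

```bash
python3 -m crank '[{"delta_rot":[0,0,2],"xyz":[0,0,0],"fingers":1},{"delta_rot":[0,0,4],"xyz":[0,0,0],"fingers":1},{"delta_rot":[0,0,4],"xyz":[0,0,0],"fingers":1}]'; python3 -m crank '[{"delta_rot":[0,0,2],"xyz":[0,0,0],"fingers":1},{"delta_rot":[0,0,4],"xyz":[0,0,0],"fingers":1},{"delta_rot":[0,0,4],"xyz":[0,0,0],"fingers":1}]'
```

```text
t: 11.2
eef_pos: [0.458, 0.0043, 0.0873]
tool_rot: [0.001, 0.996, 0.087, 0.001]
contact_force: [-5.9, -1.1, 19.3]
gripper_width: 0.684
grasp_force: 64.7
t: 11.5
eef_pos: [0.4579, 0.0042, 0.0873]
tool_rot: [0.001, 0.999, 0.052, 0.001]
contact_force: [-6.6, -1.0, 20.6]
gripper_width: 0.689
grasp_force: 64.7
```

```bash
python3 -m crank '[{"delta_rot":[0,0,2],"xyz":[0,0,0],"fingers":1},{"delta_rot":[0,0,4],"xyz":[0,0,0],"fingers":1},{"delta_rot":[0,0,4],"xyz":[0,0,0],"fingers":1}]'; python3 -m crank '[{"delta_rot":[0,0,2],"xyz":[0,0,0],"fingers":1},{"delta_rot":[0,0,4],"xyz":[0,0,0],"fingers":1},{"delta_rot":[0,0,4],"xyz":[0,0,0],"fingers":1}]';python3 - <<'E'
from h import *
w=viewer.read_camera("wrist"); d=viewer.read_camera("side")
b=cv2.resize(d["img"][190:270,250:350],(400,320),interpolation=cv2.INTER_CUBIC)
save("c8.png",np.hstack([cv2.resize(w["img"],(400,300)),b[:300]]))
print(proj(w,(.458,.004,.1255)),proj(d,(.458,.004,.1255)),telemetry.get_obs()["torque"])
E
```

```text
t: 11.8
eef_pos: [0.4577, 0.0042, 0.0873]
tool_rot: [0.001, 1.0, 0.017, 0.001]
contact_force: [-6.8, -1.3, 20.3]
gripper_width: 0.686
grasp_force: 64.7
t: 12.1
eef_pos: [0.4576, 0.0041, 0.0873]
tool_rot: [0.001, 1.0, -0.018, 0.001]
contact_force: [-7.5, -1.7, 20.7]
gripper_width: 0.687
grasp_force: 64.7
[np.float64(316.07220142932306), np.float64(377.49548409101953)] [np.float64(295.3674933512675), np.float64(228.60976845899367)] [-1.14599048  1.57807748  0.21727766]
```

View pics/c8.png

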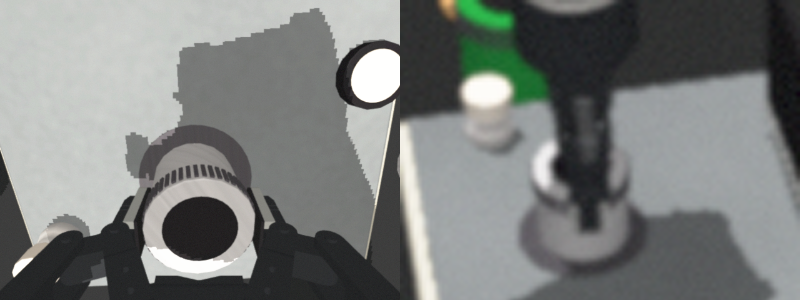

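The gripper has turned 63° and still stops hard at 20 N. Either the grip slid down the collar or the keyway is jammed. I'll ease up in small steps and read force against height to find the collar's true level.

```bash
for i in 1 2 3 4 5; do python3 -m crank '[{"delta_rot":[0,0,0],"xyz":[0,0,-0.001],"fingers":1},{"delta_rot":[0,0,0],"xyz":[0,0,-0.001],"fingers":1}]' | grep -E "eef|contact"; done
```

```text
eef_pos: [0.4575, 0.0041, 0.0875]
contact_force: [-3.9, -2.7, 10.8]
eef_pos: [0.4573, 0.0041, 0.0877]
contact_force: [-1.9, -4.9, 5.9]
eef_pos: [0.4573, 0.0041, 0.0884]
contact_force: [0.6, -5.4, 3.1]
eef_pos: [0.4573, 0.0041, 0.0894]
contact_force: [-0.6, -5.5, 2.3]
eef_pos: [0.4573, 0.0041, 0.0904]
contact_force: [0.8, -6.3, 2.2]
```

```bash
for i in 1 2 3 ; do python3 -m crank '[{"delta_rot":[0,0,0],"xyz":[0,0,-0.001],"fingers":1},{"delta_rot":[0,0,0],"xyz":[0,0,-0.001],"fingers":1}]' | grep -E "eef|contact"; done
```

```text
eef_pos: [0.4572, 0.0041, 0.0914]
contact_force: [1.0, -6.1, 1.2]
eef_pos: [0.4573, 0.0041, 0.0924]
contact_force: [0.8, -4.6, 0.7]
eef_pos: [0.4572, 0.0041, 0.0933]
contact_force: [-0.2, -6.0, 0.5]
```

```bash
for i in 1 2 3 4; do python3 -m crank '[{"delta_rot":[0,0,0],"xyz":[0,0,-0.001],"fingers":1},{"delta_rot":[0,0,0],"xyz":[0,0,-0.001],"fingers":1}]' | grep -E "eef|contact"; done
python3 - <<'E'
from h import *
w=viewer.read_camera("wrist"); save("wr9.png",w["img"][200:480,180:460])
g=cv2.cvtColor(w["img"],cv2.COLOR_RGB2GRAY)[250:480,180:460]
print(cv2.fitEllipse(max(cv2.findContours((g<60).astype(np.uint8),1,2)[0],key=lambda c: cv2.contourArea(c) if cv2.pointPolygonTest(c,(145,115),False)>0 else 0)))
E
```

```text
eef_pos: [0.4566, 0.0043, 0.094]
contact_force: [0.3, -5.8, -2.7]
eef_pos: [0.4565, 0.0043, 0.0949]
contact_force: [-0.7, -5.9, -2.6]
eef_pos: [0.4564, 0.0042, 0.0958]
contact_force: [-0.2, -6.2, -3.9]
eef_pos: [0.4564, 0.0042, 0.0968]
contact_force: [0.2, -4.6, -4.3]
((139.80267333984375, 115.14734649658203), (99.41187286376953, 119.79068756103516), 81.20552062988281)
```

```bash
for i in 1 2 3 4 5 6; do python3 -m crank '[{"delta_rot":[0,0,0],"xyz":[0,0,0.001],"fingers":1},{"delta_rot":[0,0,0],"xyz":[0,0,0.001],"fingers":1}]' | grep -E "eef|contact"; done; python3 -c "
from h import *
delta((.458,.004,.09),0); print(telemetry.get_obs()['torque'])"
```

```text
eef_pos: [0.4567, 0.0042, 0.0961]
contact_force: [-0.5, -6.1, -0.9]
eef_pos: [0.4568, 0.0043, 0.0952]
contact_force: [-0.2, -5.1, 0.1]
eef_pos: [0.4569, 0.0042, 0.0942]
contact_force: [-0.8, -4.9, 0.7]
eef_pos: [0.457, 0.0042, 0.0934]
contact_force: [-1.2, -5.7, 1.7]
eef_pos: [0.457, 0.0042, 0.0925]
contact_force: [-0.5, -6.5, 3.2]
eef_pos: [0.457, 0.0042, 0.0916]
contact_force: [-1.9, -5.6, 4.4]
now [0.457  0.0042 0.0916] yaw -2.1 q [-0.01  0.33 -0.16  2.17  0.09  0.64 -1.84] -> xyz [0.001  0.0002 0.0016] rot [ 0.1  0.  -2.1]
[-1.47460781  0.33286409 -0.03447944]
```

No pin stop here, just spring plus friction. I'll relieve the sideways load and keep going down.

```bash
python3 -m crank '[{"delta_rot":[0,0,0],"xyz":[0,0.001,0.001],"fingers":1},{"delta_rot":[0,0,0],"xyz":[0,0.001,0.001],"fingers":1}]' | grep -E "eef|contact"; for i in 1 2 3 4 5; do python3 -m crank '[{"delta_rot":[0,0,0],"xyz":[0,0,0.001],"fingers":1},{"delta_rot":[0,0,0],"xyz":[0,0,0.001],"fingers":1}]' | grep -E "eef|contact"; done
```

```text
eef_pos: [0.457, 0.0041, 0.0906]
contact_force: [-1.4, -3.1, 4.0]
eef_pos: [0.457, 0.0041, 0.0896]
contact_force: [-2.2, -2.6, 4.8]
eef_pos: [0.457, 0.0041, 0.0885]
contact_force: [-2.0, -3.4, 5.3]
eef_pos: [0.4571, 0.0042, 0.0877]
contact_force: [-2.3, -2.8, 6.3]
eef_pos: [0.4574, 0.0042, 0.0875]
contact_force: [-5.4, -2.6, 15.4]
eef_pos: [0.4578, 0.0042, 0.0873]
contact_force: [-8.1, -2.5, 25.4]
```

Zero force to hard stop is now about 7.5 mm of sprung travel, which suggests home. I'll verify the collar's height by eye and by calibration.

Run:
```python
from h import *
import pickle
C=pickle.load(open("C.pkl","rb"))
w=viewer.read_camera("wrist"); d=viewer.read_camera("side"); s=viewer.read_camera("scene")
g=cv2.cvtColor(w["img"],cv2.COLOR_RGB2GRAY)[250:480,180:460]
e=cv2.fitEllipse(max(cv2.findContours((g<60).astype(np.uint8),1,2)[0],key=lambda c: cv2.contourArea(c) if cv2.pointPolygonTest(c,(145,115),False)>0 else 0)); print(e, telemetry.get_obs()["eef_pos"])
im=cv2.resize(w["img"][220:480,180:460],None,fx=1.4,fy=1.4)
for z,col in ((.1255,(255,0,0)),(.118,(0,255,0)),(.124,(0,0,255))):
    P=[proj(w,(.457+.03*np.cos(t),.004+.03*np.sin(t),z)) for t in np.linspace(0,6.28,100)]
    cv2.polylines(im,[((np.array(P)-[180,220])*1.4).astype(np.int32)],True,col,1)
a=cv2.resize(C["side"]["img"][210:260,265:325],(400,333),interpolation=cv2.INTER_CUBIC); b=cv2.resize(d["img"][210:260,265:325],(400,333),interpolation=cv2.INTER_CUBIC)
im=cv2.resize(im,(392,364)); pad=lambda x,h:np.vstack([x,np.zeros((h-x.shape[0],x.shape[1],3),np.uint8)])
out=np.vstack([np.hstack([a,b])[:, :],]); 
out=np.hstack([pad(im,400),pad(cv2.resize(np.vstack([a[:300],b[:300]]),(400,600))[:400]*0,400)])
save("c10.png",np.hstack([cv2.resize(im,(400,371)),cv2.resize(np.vstack([a,b]),(223,371)),]))
```

```text
((139.6083984375, 115.0994644165039), (101.04231262207031, 119.97225952148438), 81.28453826904297) [0.45781009 0.0042577  0.08729857]
```

View pics/c10.png

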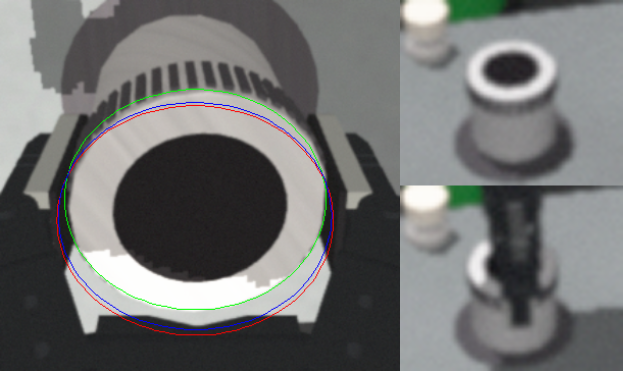

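The measured ring lies on the green circle, drawn for a top at 118 mm (home), clearly off the red start circle and the blue pin-stop circle. The side crop also shows the collar lower. A last numeric check that shade and pot haven't moved, then I'll hand in.

Run:
```python
from h import *
s=viewer.read_camera("scene")
m=cut_out("scene","shade")
for k in m[:2]:
    q=cv2.approxPolyDP(max(cv2.findContours(k["pixels"].astype(np.uint8),0,2)[0],key=cv2.contourArea),5,True); print(round(k["score"],2),q.reshape(-1,2).tolist())
d=viewer.read_camera("side")
for t in ("sample_pot","cal_tile"): print(t,[(np.round(k["pixel"]).tolist(),round(k["score"],2)) for k in search_frame("side",t)][:3])
o=telemetry.get_obs(); print(o["t"],o["eef_pos"],o["contact_force"],o["grasp_force"])
```

```text
0.64 [[360, 249], [305, 266], [305, 286], [357, 271]]
sample_pot [([271.0, 217.0], 0.75)]
cal_tile [([330.0, 277.0], 0.57)]
17.45 [0.45777116 0.00423936 0.08728282] [-7.25044819 -2.3183586  25.46569567] 67.0320194622036
```

```bash
python3 -c "
from station import job
print(job.hand_in())"
```

```text
the job is handed in; nothing more can be done
None
```

The job is handed in: the shade stands upright (about 1.57 rad), and the collar, turned clockwise by at most 63°, is keyed over the pin and held fully home by the gripper at about 25 N.

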